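Load the specimen drying chamber and hold its bayonet cover at the purge mark

TASK

Load the drying chamber: lay the thin perforated steel separator plate squarely on the specimen tray that is already in it, stack the loose specimen tray squarely on the plate, then lower the bayonet cover over the stack, its lugs through the collar's slots, until it is fully down. Turn the cover clockwise (seen from above) against its spring to the single half-way mark (an eighth of a turn) without going on towards the lock at the double mark, and finish while still gripping the cover and holding it there: let go and it springs back. Leave the things lying around where they are.

Things in the scene. Friction and masses are not known exactly. Their poses are not given: they have to be found in the camera images.
- chamber: Drying chamber, fixed to the worktop: round grey foot with an aluminium collar, 116 mm across, 22 mm high; origin: centre of its underside, z up, x through its two entry slots. On a pedestal in its middle a white lower tray is fixed, 44 x 44 mm, sides along x and y, top at z = 42 mm. Round the pedestal an open groove, floor at z = 8 mm, takes the cover's wall and lugs.
- seat (a point): Centre of the top of the chamber's fixed lower tray, 42 mm above the worktop.
- separator: Loose separator plate: thin square steel plate with a 4 x 4 grid of small dark holes, 44 x 44 x 5 mm, 60 g; origin at the centre of its underside.
- tray: Loose upper specimen tray: square white block with a 3 x 3 grid of larger round wells, 44 x 44 x 12 mm, 50 g; origin at the centre of its underside, sides along its x and y.
- cover: Loose bayonet cover, standing mouth down: grey cup, outer radius 43, inner 40 mm, 63 mm tall, 0.22 kg; origin: centre of its lower rim, z up. On top a black grip bar 60 mm long (along x, in line with the lugs), 14 mm wide, 24 mm high (top at 87 mm). The same after half a turn. Fully down in the chamber its origin is 8 mm above the chamber's origin.
- cover_grip (a point): Point on the cover's axis in the grip bar, 84 mm above the rim and 3 mm below the bar's top: with the TCP here the fingertips reach 2 mm above the cover's top.
- carrier (a joint): Sprung carrier ring hidden under the lip, that the lugs push round: 0 at rest, grows clockwise (rad). It reads about 0.09 less than the angle the cover has been turned from the slots, 0.70 at the half-way mark; its spring pushes back with 0.06 N m at 0 and about 0.17 N m at the half-way mark.
- tally: Bystander: hand tally counter, 75 x 57 x 25 mm, lying behind the chamber; origin at the centre of its underside.
- dropper: Bystander: small dropper bottle with a rubber bulb, 35 mm across, 94 mm high; origin at the centre of its underside.
- loupe: Bystander: black hand lens, 120 x 46 x 10 mm; origin at the centre of its underside.
- slot (a point): Middle of the +x entry slot at the top of the collar's lip (a second one is across from it, at -x). The lip is at z = 16 to 22 mm, inner radius 45 mm; the slots are 20 mm wide and run out to radius 58 mm. Under the lip a channel for the lugs, z = 8 to 16 mm, out to radius 51.5 mm.
- half_mark (a point): Half-way mark: a single dark bar on the lip, 45 degrees clockwise (from above) of the +x slot; the same again across from it, 45 degrees clockwise of the -x slot. The cover is at half-way when its pointer ribs stand at these bars.
- lock_mark (a point): Lock mark: two dark bars side by side on the lip, 90 degrees clockwise of each slot. Spring plungers under the lip meet the lugs at about 65 degrees of turn and click in behind them at about 90.
- lug (a point): Outer end of the cover's +x lug, at the lower rim. Two lugs, at +x and -x: 14 mm wide, 5 mm high, out to radius 49 mm. Above each, 18 to 30 mm above the rim, a dark pointer rib out to radius 51 mm.
Mind the look-alikes: they are no part of the job. Several things have the shape of the tray; the one meant has the colours described above. Of the things that look like the separator, take the one that is farthest to the robot's left at the start.

How it is judged:
On the way, in this order (a step that is already met when the one before it is completed fails the run):
1. the separator plate lies squarely on the chamber's lower tray, let go (z of separator in the frame of chamber between 0.039 and 0.045 m and horizontal distance between separator and chamber below 0.008 m and angle between separator's own z axis and vertical below 0.08 rad and (angle between the x axis of separator and the x axis of chamber, either way round below 0.26 rad or angle between the x axis of separator and the y axis of chamber, either way round below 0.26 rad) and contact force between the fingers and separator below 0.05 N), for 0.2 s.
2. the loose tray lies squarely on the separator plate, let go (z of separator in the frame of chamber between 0.039 and 0.045 m and horizontal distance between each of separator, tray and chamber below 0.008 m and angle between each of separator, tray's own z axis and vertical below 0.08 rad and (angle between the x axis of separator and the x axis of chamber, either way round below 0.26 rad or angle between the x axis of separator and the y axis of chamber, either way round below 0.26 rad) and z of tray in the frame of chamber between 0.044 and 0.05 m and (angle between the x axis of tray and the x axis of chamber, either way round below 0.26 rad or angle between the x axis of tray and the y axis of chamber, either way round below 0.26 rad) and contact force between the fingers and tray below 0.05 N), for 0.2 s.
3. the cover is fully down over the stack, its lugs in the slots, not yet turned (z of separator in the frame of chamber between 0.039 and 0.045 m and horizontal distance between each of separator, tray and chamber below 0.008 m and angle between each of separator, tray's own z axis and vertical below 0.08 rad and (angle between the x axis of separator and the x axis of chamber, either way round below 0.26 rad or angle between the x axis of separator and the y axis of chamber, either way round below 0.26 rad) and z of tray in the frame of chamber between 0.044 and 0.05 m and (angle between the x axis of tray and the x axis of chamber, either way round below 0.26 rad or angle between the x axis of tray and the y axis of chamber, either way round below 0.26 rad) and z of cover in the frame of chamber below 0.0105 m and horizontal distance between cover and chamber below 0.004 m and angle between cover's own z axis and vertical below 0.06 rad and angle between the x axis of cover and the x axis of chamber, either way round below 0.2 rad), for 0.1 s.
4. the cover is turned clockwise to the half-way mark (z of cover in the frame of chamber below 0.0105 m and horizontal distance between cover and chamber below 0.004 m and angle between cover's own z axis and vertical below 0.06 rad and angle between the x axis of cover and the x axis of chamber, either way round between 0.576 and 0.995 rad and value of joint carrier above 0.4 rad), for 0.2 s.
At the end, for the whole second after the job is handed in: Plate on lower tray, loose tray on plate (each within 8 mm of the axis, 0.26 rad of square, flat); cover down (origin at most 10.5 mm above the chamber's, within 4 mm of the axis), turned clockwise 33 to 57 degrees from the slots, carrier over 0.4 rad, still, gripped with over 2 N (all of step 4 and z of separator in the frame of chamber between 0.039 and 0.045 m and horizontal distance between each of separator, tray and chamber below 0.008 m and angle between each of separator, tray's own z axis and vertical below 0.08 rad and (angle between the x axis of separator and the x axis of chamber, either way round below 0.26 rad or angle between the x axis of separator and the y axis of chamber, either way round below 0.26 rad) and z of tray in the frame of chamber between 0.044 and 0.05 m and (angle between the x axis of tray and the x axis of chamber, either way round below 0.26 rad or angle between the x axis of tray and the y axis of chamber, either way round below 0.26 rad) and contact force between the fingers and cover above 2 N and angular speed of cover below 0.1 rad/s and linear speed of cover below 0.02 m/s); the arm keeps its last pose, push and grip.
It fails at once if the cover is turned on into the lock (carrier past 1.05 rad) (value of joint carrier above 1.05 rad).
It fails at once if a bystander is moved by more than 25 mm (distance of any of tally, dropper, loupe from where it was at the start of the episode above 0.025 m).
It also fails if it takes over 72 s, if anything falls off the work surface, if the arm or the gripper's body presses on something with over 40 N, if the wrist force passes 120 N, or if a joint passes its speed limit or range.

ROBOT

A 6-joint arm with a two-finger parallel gripper is mounted at the origin on a cart in front of the work surface, level with it; the furniture and walls round the work are solid. World frame = base frame: x ahead of the robot, y to its left, z up, the work surface at z = 0. Lengths are in m, angles in rad, forces in N, time in s.
With the tool pointing down it reaches from about 0.275 to 0.725 m from the base axis. Payload 5.6 kg.
Tool frame: the origin (TCP) lies between the finger pads, 19 mm behind the fingertips; this is the grasp point; z points along the fingers, y is the line along which they close (so a half turn about z gives the same grasp; the last joint's range is limited). The gripper opens to 85 mm and grips with 20 to 120 N. Pads are 22 mm wide; open, the fingers measure 114 mm over their backs; the gripper's body (76 mm by 85 mm) begins 54 mm behind the grasp point. The pads swing forward as they close: fully open they stand 13 mm farther back than shut.
Start: joints at [1.579, 0.255, 0.108, 0, -1.424, -0.285], TCP at [0.15, 0.529, 0.25] pointing down, gripper open.
Joint ranges: [-2.95, 2.95], [-1.21, 1.97], [-1.09, 1.5], [-2.87, 1.71], [-2.94, -0.07], [-3.05, 3.05]. Speed limits (rad/s): [2.57, 2.57, 3.14, 3.14, 3.14, 3.14].

INTERFACE

Orientations are given as a unit quaternion [w, x, y, z].
In Python, from station import get_obs, camera, camera_params, job_done gives the robot as it stands. The module is installed in compiled form; this text tells all that it offers.
- The arm moves only by the shell command python3 -m pendant 'ROWS' [FORCE]. ROWS is JSON, a list of rows, each a list of 7 numbers: the gripper command: -1 is fully open, 1 is shut, values between are in proportion, then the shift along the tool's x, y, z in units of 40 mm (1.0 is 40 mm), then the turn, a rotation vector about the tool's x, y, z in units of 8 degrees (1.0 is 8 degrees). In form: [[grip, x, y, z, rx, ry, rz], ...]. A call has 1 to 8 rows; each row is the pose to reach, as a shift and turn from the pose commanded when the call began, along the tool's axes at that moment; what a row does not reach only later rows make up. A row lasts 1/10 s, in which the tool goes at most 50 mm and 8.59 degrees, less where a joint would pass 70% of its speed; a pose out of reach is approached as far as the arm can. A call with a gripper value outside its range is refused whole. The fingers move at their own pace and stop on an object; FORCE is the grip in N (left out, the last holds). Time passes only in rows, so rows that repeat a pose let the fingers close. It gives the time, the measured TCP pose, the force, the opening and the grip force at its end, in the units of the state.
- get_obs(): the state, without advancing time (a new reading comes with each control period).
- camera(name): name is "scene" or "top" or "wrist"; returns the picture (480x640x3 uint8, blue, green, red); there is no depth.
- camera_params(name): a dict with "K" (3x3 intrinsics, pixels), "k1" (the pictures are not rectified: a ray, as slopes to the right and down, at radius r is drawn at 1 + k1 r^2 times it, then the intrinsics apply), "pose" (4x4, takes a point from camera to world coordinates). Camera axes: x right, y down, z forward; pixel columns grow to the right and rows downward; lengths in m; the calibration is good to about 2 mm. A picture is of the moment at which its call begins: read the wrist's pose just before it. camera_params takes no time and is no camera call; for the wrist camera it gives the pose at the moment of the call.
- job_done(): hands the job in; it is judged then, once.
The state is a dict: "time_s": time; "joint_pos": joint angles; "joint_vel": joint speeds; "joint_torque": joint torques, N m; "eef_pos": TCP position; "tcp_rot": TCP orientation; "contact_force": force on the tool from outside, world axes, zero at the start; "ft_torque": the same for the moment, N m; "finger_gap": opening from 0.0 (shut) to 1.0 (fully open); "grasp_force": force on a finger pad.
Only numpy, scipy, OpenCV 4.12 (cv2) and the standard library are available. Lean on these libraries where they do the work, as an engineer would, in place of code of your own. Each camera call takes 0.05 s, during which the arm holds its last target. There are 200 camera calls.

## Working session

There is one attempt and no reset: what is moved stays moved. The work goes in short steps, Python scripts to look and compute and a shell command to move; the robot and the scene stay as the last step left them, time stands still between calls to the robot, and variables do not carry over. Pictures are saved under pics/ and viewed, at most 10 in all, crops included, and the job is handed in when it is done.

```bash
mkdir -p pics; cat > h.py <<'E'
import numpy as np, cv2
from station import get_obs, camera, camera_params
from scipy.spatial.transform import Rotation as R
def rays(p,uv):
    K=p["K"];K=np.array(K);uv=np.atleast_2d(np.array(uv,float))
    d=cv2.undistortPoints(uv[:,None],K,np.array([p["k1"],0,0,0,0.]))[:,0]
    T=np.array(p["pose"]);return T[:3,3],(T[:3,:3]@np.c_[d,np.ones(len(d))].T).T
def onz(p,uv,z):
    o,d=rays(p,uv);return o+d*((z-o[2])/d[:,2])[:,None]
def proj(p,X):
    T=np.linalg.inv(np.array(p["pose"]));X=np.atleast_2d(X)@T[:3,:3].T+T[:3,3]
    return cv2.projectPoints(X,np.zeros(3),np.zeros(3),np.array(p["K"]),np.array([p["k1"],0,0,0,0.]))[0][:,0]
def togo(t,yaw=None):
    """shift units/rot units in tool axes to world target t; yaw = wanted angle of tool y line (rad)"""
    o=get_obs();q=o["tcp_rot"];M=R.from_quat([q[1],q[2],q[3],q[0]]).as_matrix()
    print("t",round(o["time_s"],2),"tcp",np.round(o["eef_pos"],4),"gap",round(o["finger_gap"],3),"units",np.round(M.T@(np.array(t)-o["eef_pos"])/.04,3))
    a=np.arctan2(M[1,1],M[0,1]);print("tool y ang deg",round(np.degrees(a),2),"tool z",np.round(M[:,2],3))
    if yaw is not None:
        d=(yaw-a+np.pi/2)%np.pi-np.pi/2
        print("world turn deg",round(np.degrees(d),2),"rz units",round(-np.degrees(d)/8,3))
E
python3 - <<'E'
from h import *
for n in("scene","top","wrist"):
    p=camera_params(n);cv2.imwrite(f"pics/{n}0.png",camera(n));print(n,np.round(p["K"],1).tolist(),p["k1"],np.round(p["pose"],3).tolist())
print(get_obs())
E
```

```text
scene [[474.0, 0.0, 315.1], [0.0, 474.0, 235.8], [0.0, 0.0, 1.0]] -0.12177157113778524 [[-0.891, -0.292, 0.347, 0.107], [-0.453, 0.544, -0.706, 0.835], [0.017, -0.786, -0.617, 0.848], [0.0, 0.0, 0.0, 1.0]]
top [[577.8, 0.0, 320.2], [0.0, 577.8, 247.3], [0.0, 0.0, 1.0]] 0.04949301198623003 [[-0.021, -0.991, 0.136, 0.376], [-0.999, 0.024, 0.022, -0.043], [-0.025, -0.135, -0.991, 1.242], [0.0, 0.0, 0.0, 1.0]]
wrist [[369.7, 0.0, 320.6], [0.0, 369.7, 237.2], [0.0, 0.0, 1.0]] -0.039199903111499644 [[-0.272, -0.92, -0.281, 0.222], [-0.962, 0.261, 0.078, 0.509], [0.002, 0.291, -0.957, 0.373], [0.0, 0.0, 0.0, 1.0]]
{'time_s': 0.15, 'joint_pos': array([ 1.57861712e+00,  2.55619611e-01,  1.07318649e-01, -3.19076140e-04,
       -1.42391038e+00, -2.84616479e-01]), 'joint_vel': array([ 3.49715939e-04, -1.77429182e-03,  3.52070324e-03, -2.20398072e-04,
        3.71988393e-05, -2.27210421e-03]), 'joint_torque': array([-4.96751854e-04, -3.86941016e+01,  2.38081598e+01,  5.36657855e+00,
       -4.53968809e-03, -2.97760238e-06]), 'eef_pos': array([0.15016096, 0.52875434, 0.24931105]), 'tcp_rot': array([ 7.22951539e-04,  9.90434798e-01, -1.37979657e-01, -5.30367825e-05]), 'contact_force': array([ 0.33828891, -1.10282558,  0.337751  ]), 'ft_torque': array([-0.02693858,  0.00876032, -0.02705732]), 'grasp_force': 0.0, 'finger_gap': 0.9950695582439062}
```

View pics/top0.png

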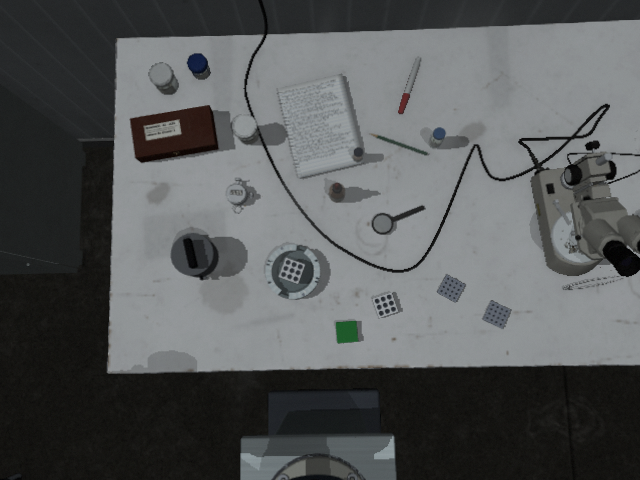

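View pics/scene0.png

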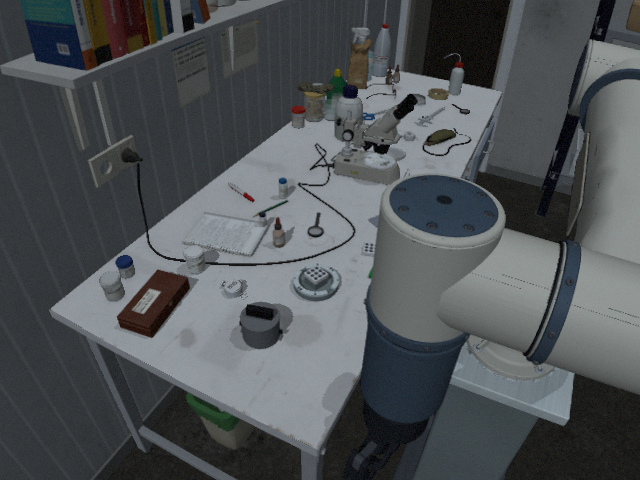

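The top view shows:
- chamber at about (293,271)
- cover at (195,253), with its black bar running roughly up-down
- loose white tray at (385,304)
- green decoy at (347,331)
- the two plates at (451,288) and (497,314); the left one, at (451,288), is mine

The scene view confirms the layout.

```bash
python3 - <<'E'
from h import *
im=cv2.imread("pics/top0.png");p=camera_params("top")
g=cv2.cvtColor(im,cv2.COLOR_BGR2GRAY)
def rect(name,box,z,mask):
    x0,y0,x1,y1=box
    m=np.zeros(g.shape,np.uint8);m[y0:y1,x0:x1]=mask[y0:y1,x0:x1]
    cs,_=cv2.findContours(m,cv2.RETR_EXTERNAL,cv2.CHAIN_APPROX_NONE)
    c=max(cs,key=cv2.contourArea)
    P=onz(p,c[:,0,:],z)[:,:2]
    r=cv2.minAreaRect((P*1000).astype(np.float32));print(name,np.round(r[0],1),np.round(r[1],1),round(r[2],1))
print(proj(p,[.15,.529,.25]))
hsv=cv2.cvtColor(im,cv2.COLOR_BGR2HSV)
print(hsv[288,451],hsv[280,440],hsv[268,195],hsv[304,377],g[320,400])
sep=((g<185)*255).astype(np.uint8)
sep=cv2.morphologyEx(sep,cv2.MORPH_CLOSE,np.ones((3,3)))
rect("sep",(430,268,475,308),.005,sep);rect("sep2",(478,294,518,334),.005,sep)
blk=((g<40)*255).astype(np.uint8)
rect("bar",(175,230,215,275),.087,blk)
crop=np.hstack([cv2.resize(im[y:y+72,x:x+96],(400,300),interpolation=cv2.INTER_CUBIC) for x,y in((150,220),(245,237))])
crop2=np.hstack([cv2.resize(im[y:y+72,x:x+96],(400,300),interpolation=cv2.INTER_CUBIC) for x,y in((340,270),(410,260))])
cv2.imwrite("pics/c1.png",np.vstack([crop,crop2]))
E
```

```text
[[-12.26858054 474.71265576]]
[108  39 112] [100  10 150] [102  28  46] [107  15 154] 150
sep [ 452.  -294.5] [95.  82.9] 88.7
sep2 [ 395.5 -386.1] [81.  84.9] 86.5
bar [528.9 243.4] [63.7 24.2] 10.6
```

View pics/c1.png

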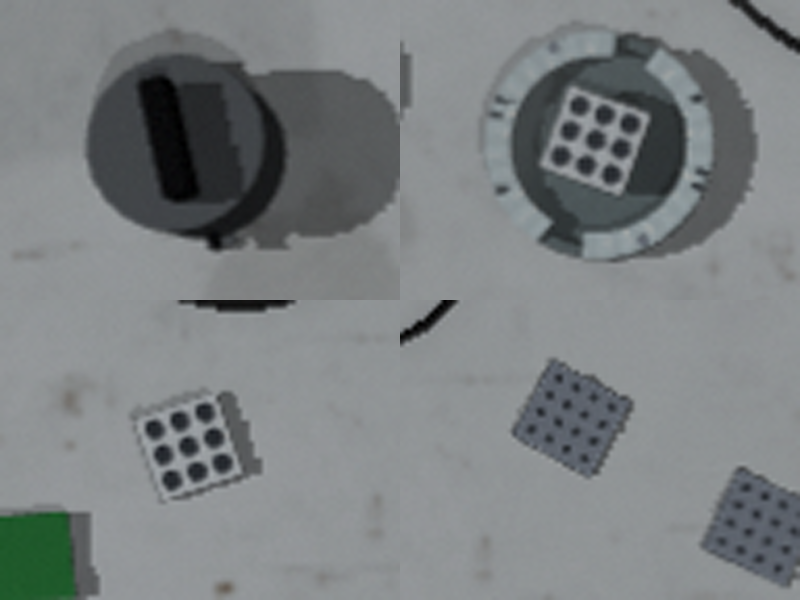

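The crop shows the cover (bar tilted about 11° from vertical), the chamber slots at full pixels (302,248) and (284,294), the tray rotated by about 18°, and the plate by about 27°. Next I'll measure with better masks.

```bash
cat >> h.py <<'E'
def rect(p,m0,name,box,z,hull=True):
    x0,y0,x1,y1=box
    m=np.zeros(m0.shape,np.uint8);m[y0:y1,x0:x1]=m0[y0:y1,x0:x1]*255
    cs,_=cv2.findContours(m,cv2.RETR_EXTERNAL,cv2.CHAIN_APPROX_NONE)
    c=max(cs,key=cv2.contourArea)
    P=onz(p,c[:,0,:],z)[:,:2]
    r=cv2.minAreaRect((P*1000).astype(np.float32));print(name,np.round(r[0],1),np.round(r[1],1),round(r[2],1));return r
E
python3 - <<'E'
from h import *
im=cv2.imread("pics/top0.png");p=camera_params("top")
hsv=cv2.cvtColor(im,cv2.COLOR_BGR2HSV);S,V=hsv[...,1],hsv[...,2]
sm=((S>28)&(V<140)&(V>40)).astype(np.uint8)
rect(p,sm,"sep",(430,270,475,306),.005);rect(p,sm,"sep2",(478,294,518,334),.005)
# wells: dark blobs centres
for n,b,z in(("tray",(365,285,405,325),.012),("low",(275,250,312,292),.042),("sepholes",(430,270,475,306),.005)):
    x0,y0,x1,y1=b;sub=V[y0:y1,x0:x1]
    big=cv2.resize(sub,None,fx=8,fy=8,interpolation=cv2.INTER_CUBIC)
    m=(big<(95 if z!=.005 else 85)).astype(np.uint8)
    N,L,st,ce=cv2.connectedComponentsWithStats(m)
    k=[i for i in range(1,N) if (80<st[i,4]<2500) and .6<st[i,2]/st[i,3]<1.6]
    uv=(ce[k]+.5)/8-.5+[x0,y0];P=onz(p,uv,z)
    print(n,len(k),[int(st[i,4]) for i in k],np.round(P.mean(0),4))
    r=cv2.minAreaRect((P[:,:2]*1000).astype(np.float32));print(r)
r=rect(p,(V<32).astype(np.uint8),"bar",(175,230,215,270),.087)
for uv in((301.9,247.8),(283.9,294.1)):print(onz(p,uv,.022))
# cover top rim: mask
E
```

```text
sep [ 451.  -291.2] [43.7 43.3] 59.6
sep2 [ 394.4 -383.3] [43.4 44. ] 62.8
tray 9 [994, 985, 966, 1043, 997, 976, 1010, 1023, 1018] [ 0.4183 -0.1503  0.012 ]
((418.3245849609375, -150.2645721435547), (26.898950576782227, 27.225130081176758), 17.259138107299805)
low 9 [921, 989, 1016, 900, 998, 966, 966, 965, 971] [0.4932 0.044  0.042 ]
((493.1429443359375, 44.09193420410156), (27.123878479003906, 26.993616104125977), 68.96381378173828)
sepholes 17 [241, 240, 238, 209, 284, 235, 85, 252, 207, 251, 239, 259, 231, 223, 265, 223, 202] [ 0.4513 -0.2933  0.005 ]
((450.20367431640625, -295.6390075683594), (37.86768341064453, 32.863868713378906), 59.37919998168945)
bar [528.9 245. ] [62.3 17.8] 13.4
[[0.54242194 0.02244076 0.022     ]]
[[0.44471055 0.06210769 0.022     ]]
```

Everything agrees with the stated sizes (plate 43.5 mm, wells at a 13.5 mm pitch, slots 105 mm apart). Next I'll go above the plate.

```bash
python3 -c "
from h import *
togo([.451,-.2915,.18],np.radians(-30.4))"
```

```text
t 0.15 tcp [0.1502 0.5288 0.2493] gap 0.995 units [12.839 17.667  1.76 ]
tool y ang deg -105.86 tool z [-0.    -0.001 -1.   ]
world turn deg 75.46 rz units -9.433
```

```bash

python3 -m pendant '[[-0.2,4.28,5.889,0.587,0,0,4.353],[-0.2,4.28,5.889,0.587,0,0,4.353],[-0.2,4.28,5.889,0.587,0,0,4.353],[-0.2,4.28,5.889,0.587,0,0,4.353],[-0.2,4.28,5.889,0.587,0,0,4.353],[-0.2,4.28,5.889,0.587,0,0,4.353],[-0.2,4.28,5.889,0.587,0,0,4.353],[-0.2,4.28,5.889,0.587,0,0,4.353]]'
python3 -c "
from h import *
togo([.451,-.2915,.18],np.radians(-30.4))"
```

```text
time_s: 0.95
eef_pos: [0.2508, 0.2551, 0.2267]
tcp_rot: [-0.0, 0.903, -0.429, -0.0]
contact_force: [0.3, 0.8, 0.5]
finger_gap: 0.603
grasp_force: 0.0
t 0.95 tcp [0.2508 0.2551 0.2267] gap 0.603 units [13.752  4.763  1.156]
tool y ang deg -140.78 tool z [ 0.     0.001 -1.   ]
world turn deg -69.62 rz units 8.702
```

```bash

python3 -m pendant '[[-0.2,6.88,2.38,0.58,0,0,4.35],[-0.2,6.88,2.38,0.58,0,0,4.35],[-0.2,6.88,2.38,0.58,0,0,4.35],[-0.2,6.88,2.38,0.58,0,0,4.35],[-0.2,6.88,2.38,0.58,0,0,4.35],[-0.2,6.88,2.38,0.58,0,0,4.35],[-0.2,6.88,2.38,0.58,0,0,4.35],[-0.2,6.88,2.38,0.58,0,0,4.35]]'
python3 -c "
from h import *
togo([.451,-.2915,.18],np.radians(-30.4))"
```

```text
time_s: 1.75
eef_pos: [0.3518, -0.0178, 0.203]
tcp_rot: [0.0, 0.733, -0.68, -0.0]
contact_force: [0.9, 0.8, -0.6]
finger_gap: 0.597
grasp_force: 0.0
t 1.75 tcp [ 0.3518 -0.0178  0.203 ] gap 0.597 units [ 7.011 -1.953  0.573]
tool y ang deg -175.64 tool z [-0.001 -0.    -1.   ]
world turn deg -34.76 rz units 4.345
```

```bash

python3 -m pendant '[[-0.2,7.01,-1.95,0.57,0,0,4.35],[-0.2,7.01,-1.95,0.57,0,0,4.35],[-0.2,7.01,-1.95,0.57,0,0,4.35],[-0.2,7.01,-1.95,0.57,0,0,4.35],[-0.2,7.01,-1.95,0.57,0,0,4.35],[-0.2,7.01,-1.95,0.57,0,0,4.35],[-0.2,7.01,-1.95,0.57,0,0,4.35],[-0.2,7.01,-1.95,0.57,0,0,4.35]]'
python3 - <<'E'
from h import *
togo([.451,-.2915,.18],np.radians(-30.4))
p=camera_params("wrist");im=camera("wrist");cv2.imwrite("pics/w1.png",im)
print(proj(p,[[.451,-.2915,.005],[.394,-.383,.005]]))
hsv=cv2.cvtColor(im,cv2.COLOR_BGR2HSV);S,V=hsv[...,1],hsv[...,2]
u,v=proj(p,[.451,-.2915,.005])[0].astype(int);print(hsv[v,u],hsv[v-20:v+20:8,u])
E
```

```text
time_s: 2.55
eef_pos: [0.4524, -0.2897, 0.1796]
tcp_rot: [-0.0, -0.498, 0.867, 0.001]
contact_force: [1.2, 0.9, 0.2]
finger_gap: 0.6
grasp_force: 0.0
t 2.55 tcp [ 0.4524 -0.2897  0.1796] gap 0.6 units [ 0.057  0.007 -0.01 ]
tool y ang deg 149.8 tool z [-0.001  0.001 -1.   ]
world turn deg -0.2 rz units 0.025
[[320.56748377 214.52660999]
 [325.02840012  74.31432818]]
[107  24 147] [[105  24 147]
 [106  23 147]
 [108  23 132]
 [107  24 147]
 [108  23 146]]
```

View pics/w1.png

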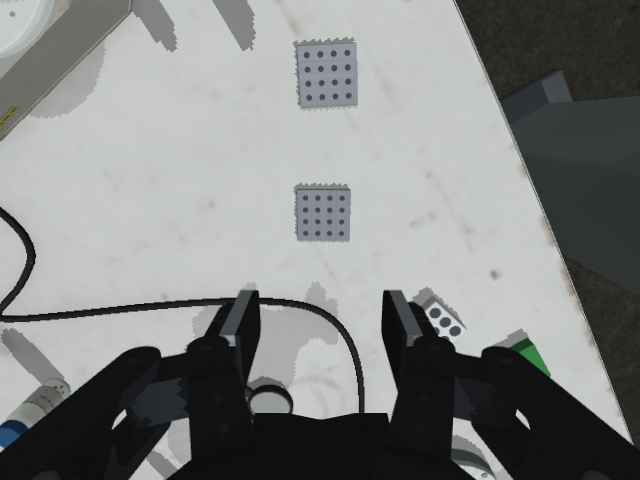

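The wrist view shows the plate at about (323,215), between the fingers and squarely oriented. The decoy plate is at (326,74).

```bash
cat >> h.py <<'E'
def holes(p,im,c,z,n,half=45,thr=None,show=True):
    """centres of an n x n hole grid near pixel c -> centre, minAreaRect angle (world, on plane z)"""
    x0,y0=int(c[0])-half,int(c[1])-half;x0=max(x0,0);y0=max(y0,0)
    V=cv2.cvtColor(im,cv2.COLOR_BGR2GRAY)[y0:y0+2*half,x0:x0+2*half]
    big=cv2.resize(V,None,fx=6,fy=6,interpolation=cv2.INTER_CUBIC)
    m=(big<thr).astype(np.uint8);N,L,st,ce=cv2.connectedComponentsWithStats(m)
    k=[i for i in range(1,N) if 150<st[i,4]<8000 and .6<st[i,2]/st[i,3]<1.6 and st[i,4]/(st[i,2]*st[i,3])>.6]
    P=onz(p,(ce[k]+.5)/6-.5+[x0,y0],z)[:,:2]*1000
    r=cv2.minAreaRect(P.astype(np.float32))
    print("holes",len(k),np.round(P.mean(0),1),"rect",np.round(r[0],1),np.round(r[1],1),round(r[2],1),"areas",sorted(int(st[i,4]) for i in k))
    return r
E
python3 - <<'E'
from h import *
im=cv2.imread("pics/w1.png");p=camera_params("wrist")
for t in(95,105,115):r=holes(p,im,(322,215),.005,4,34,t)
togo([r[0][0]/1e3,r[0][1]/1e3,.03],np.radians(r[2]))
E
```

```text
holes 16 [ 449.5 -289.1] rect [ 449.5 -289.1] [30.1 30.1] 59.5 areas [554, 582, 585, 588, 592, 594, 596, 606, 612, 612, 616, 630, 633, 637, 643, 644]
holes 16 [ 449.5 -289.1] rect [ 449.5 -289.1] [30.1 30.1] 59.5 areas [668, 690, 692, 699, 705, 707, 708, 711, 716, 728, 730, 744, 748, 748, 763, 763]
holes 16 [ 449.5 -289.1] rect [ 449.5 -289.1] [30.1 30.1] 59.5 areas [785, 797, 816, 820, 824, 828, 832, 834, 835, 848, 859, 877, 877, 884, 885, 888]
t 2.6 tcp [ 0.4522 -0.2892  0.1802] gap 0.602 units [0.032 0.055 3.754]
tool y ang deg 149.85 tool z [-0.001  0.    -1.   ]
world turn deg 89.66 rz units -11.207
```

```bash

python3 -m pendant '[[-0.3,0.03,0.055,1,0,0,0.04],[-0.3,0.03,0.055,2,0,0,0.04],[-0.3,0.03,0.055,3,0,0,0.04],[-0.3,0.03,0.055,3.6,0,0,0.04],[-0.3,0.03,0.055,3.75,0,0,0.04],[-0.3,0.03,0.055,3.75,0,0,0.04],[-0.3,0.03,0.055,3.75,0,0,0.04]]'
python3 -m pendant '[[-0.3,0,0,0.05,0,0,0],[-0.3,0,0,0.1,0,0,0],[-0.3,0,0,0.15,0,0,0],[-0.3,0,0,0.2,0,0,0],[-0.3,0,0,0.2,0,0,0],[-0.3,0,0,0.2,0,0,0]]'
python3 - <<'E'
from h import *
togo([.4495,-.2891,.02])
cv2.imwrite("pics/w2.png",camera("wrist"))
E
```

```text
time_s: 3.3
eef_pos: [0.4502, -0.2906, 0.0324]
tcp_rot: [0.001, -0.496, 0.868, -0.001]
contact_force: [0.2, 0.5, 0.1]
finger_gap: 0.649
grasp_force: 0.0
time_s: 3.9
eef_pos: [0.4485, -0.2909, 0.0224]
tcp_rot: [-0.0, -0.495, 0.869, 0.0]
contact_force: [0.7, -0.6, -0.2]
finger_gap: 0.651
grasp_force: 0.0
t 3.9 tcp [ 0.4485 -0.2909  0.0224] gap 0.651 units [-0.051  0.003  0.06 ]
tool y ang deg 149.39 tool z [-0.  0. -1.]
```

View pics/w2.png

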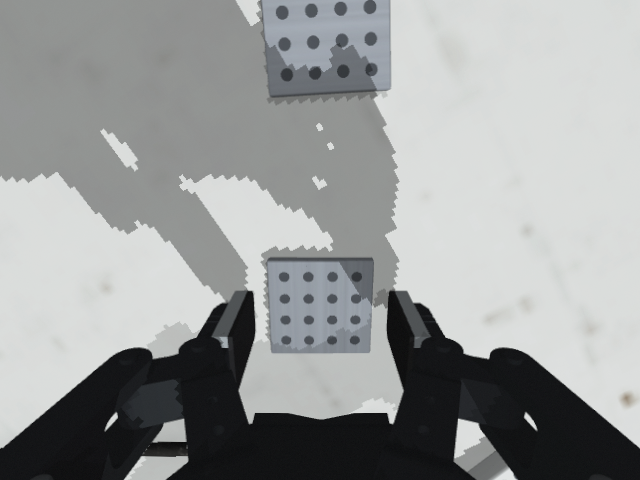

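The fingers straddle the plate, centred at (320,308). I'll feel for the table.

```bash
python3 - <<'E'
from h import *
p=camera_params("wrist")
im=cv2.imread("pics/w2.png")
for t in(95,110):holes(p,im,(320,305),.005,4,46,t)
print(proj(p,[get_obs()["eef_pos"]-[0,0,.0169]]))
E
for i in 1 2; do python3 -m pendant '[[-0.3,0,0,0.05,0,0,0],[-0.3,0,0,0.05,0,0,0],[-0.3,0,0,0.05,0,0,0]]' | grep -E 'eef|contact'; done
```

```text
holes 16 [ 449.6 -289.8] rect [ 449.6 -289.7] [30.  29.9] 59.5 areas [1992, 1997, 2072, 2095, 2099, 2112, 2172, 2203, 2239, 2251, 2265, 2306, 2375, 2421, 2427, 3530]
holes 14 [ 452.2 -289.6] rect [ 449.7 -289.8] [30.  29.9] 59.5 areas [2319, 2322, 2388, 2408, 2415, 2433, 2506, 2540, 2579, 2582, 2587, 2705, 2762, 2776]
[[320.66264843 306.55423774]]
eef_pos: [0.4486, -0.2908, 0.0204]
contact_force: [0.1, -0.9, 0.4]
eef_pos: [0.4486, -0.2908, 0.0184]
contact_force: [-0.7, -0.1, 0.1]
```

```bash

for i in 1 2 ; do python3 -m pendant '[[-0.25,0.02,0,0.03,0,0,0],[-0.25,0.02,0,0.03,0,0,0],[-0.25,0.02,0,0.03,0,0,0]]' | grep -E 'eef|contact'; done
python3 -m pendant '[[-0.06,0,0,0,0,0,0],[-0.06,0,0,0,0,0,0],[-0.06,0,0,0,0,0,0],[-0.06,0,0,0,0,0,0]]'
```

```text
eef_pos: [0.4482, -0.2916, 0.0173]
contact_force: [-0.2, 0.6, 0.5]
eef_pos: [0.4478, -0.2923, 0.0161]
contact_force: [0.1, 0.3, -0.1]
time_s: 5.55
eef_pos: [0.4482, -0.2925, 0.0165]
tcp_rot: [0.0, -0.496, 0.869, -0.0]
contact_force: [-0.6, 0.1, 4.7]
finger_gap: 0.529
grasp_force: 2.3
```

```bash

python3 -m pendant '[[-0.25,-0.03,0,-0.01,0,0,0],[-0.25,-0.075,0,-0.01,0,0,0],[-0.25,-0.075,0,-0.01,0,0,0],[-0.25,-0.075,0,-0.01,0,0,0]]' | grep -E 'eef|contact'
python3 -m pendant '[[0.4,0,0,0,0,0,0],[0.4,0,0,0,0,0,0],[0.4,0,0,0,0,0,0],[0.4,0,0,0,0,0,0],[0.4,0,0,0,0,0,0],[0.4,0,0,0,0,0,0]]' 40
python3 -m pendant '[[0.4,0,0,-0.5,0,0,0],[0.4,0,0,-1,0,0,0],[0.4,0,0,-2,0,0,0],[0.4,0,0,-3,0,0,0],[0.4,0,0,-3,0,0,0]]'
python3 - <<'E'
from h import *
togo([.4932,.044,.16],np.radians(-21))
p=camera_params("wrist");im=camera("wrist");cv2.imwrite("pics/w3.png",im)
print(proj(p,[get_obs()["eef_pos"]+[0,0,-.013]]))
E
```

```text
eef_pos: [0.4492, -0.2894, 0.0162]
contact_force: [-0.3, -0.3, -0.1]
time_s: 6.55
eef_pos: [0.4498, -0.2899, 0.0171]
tcp_rot: [0.0, -0.496, 0.869, -0.001]
contact_force: [1.5, -0.6, 4.9]
finger_gap: 0.495
grasp_force: 43.7
time_s: 7.05
eef_pos: [0.4521, -0.2911, 0.142]
tcp_rot: [0.003, -0.496, 0.868, -0.004]
contact_force: [1.0, -0.6, 0.2]
finger_gap: 0.499
grasp_force: 41.0
t 7.05 tcp [ 0.4521 -0.2911  0.142 ] gap 0.499 units [-7.736  3.371 -0.479]
tool y ang deg 149.44 tool z [ 0.009 -0.004 -1.   ]
world turn deg 9.56 rz units -1.195
[[325.1372489  307.90480961]]
```

View pics/w3.png

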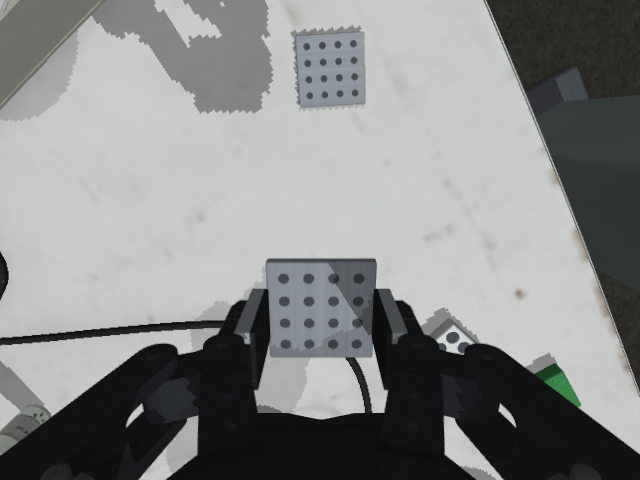

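The plate is gripped level, seen at (320,308). Now I'll carry it past the chamber so the wrist camera looks onto it.

```bash

python3 -m pendant '[[0.4,-0.5,0.2,-0.3,0,0,0],[0.4,-1.5,0.6,-0.7,0,0,-0.3],[0.4,-2.5,1,-0.7,0,0,-0.6],[0.4,-3.5,1.3,-0.7,0,0,-1],[0.4,-4.5,1.6,-0.7,0,0,-1.2],[0.4,-5.5,2,-0.7,0,0,-1.2],[0.4,-6.5,2.4,-0.7,0,0,-1.2],[0.4,-7.5,2.8,-0.7,0,0,-1.2]]' | grep -E 'eef|grasp'
python3 - <<'E'
from h import *
togo([.53,.13,.17],np.radians(-21))
E
```

```text
eef_pos: [0.5046, 0.0273, 0.1628]
grasp_force: 41.0
t 7.9 tcp [0.5046 0.0273 0.1628] gap 0.494 units [-2.625  0.33  -0.183]
tool y ang deg 158.98 tool z [-0.003 -0.    -1.   ]
world turn deg 0.02 rz units -0.002
```

```bash

python3 -m pendant '[[0.4,-0.8,0.1,-0.1,0,0,0],[0.4,-1.6,0.2,-0.1,0,0,0],[0.4,-2.3,0.3,-0.1,0,0,0],[0.4,-2.6,0.3,-0.1,0,0,0],[0.4,-2.6,0.3,-0.1,0,0,0],[0.4,-2.6,0.3,-0.1,0,0,0],[0.4,-2.6,0.3,-0.1,0,0,0]]' | grep -E 'eef|grasp'
python3 - <<'E'
from h import *
p=camera_params("wrist");im=camera("wrist");cv2.imwrite("pics/w4.png",im)
c=proj(p,[.4932,.044,.042])[0];print(c)
for t in(80,100):r=holes(p,im,c,.042,3,50,t)
togo([r[0][0]/1e3,r[0][1]/1e3,.1],np.radians(r[2]))
E
```

```text
eef_pos: [0.5313, 0.1259, 0.1681]
grasp_force: 41.0
[330.44127102  97.87538203]
holes 1 [502.3  25.5] rect [502.3  25.5] [0. 0.] 0.0 areas [211]
holes 9 [491.5  45.8] rect [491.5  45.8] [27.1 26.9] 69.1 areas [6331, 6372, 6437, 6489, 6522, 6585, 6835, 6955, 7166]
t 8.65 tcp [0.5314 0.1259 0.1683] gap 0.502 units [2.227 0.21  1.709]
tool y ang deg 158.93 tool z [-0.001 -0.    -1.   ]
world turn deg -89.79 rz units 11.224
```

View pics/w4.png

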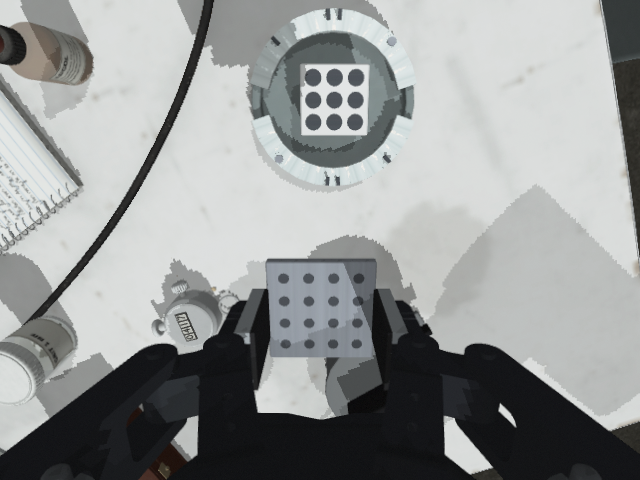

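The chamber is at (335,100) with its slots left and right. The plate in hand is at (320,308), square to it. Now the plate's offset from the TCP.

```bash
python3 - <<'E'
from h import *
p=camera_params("wrist");im=cv2.imread("pics/w4.png");o=get_obs()["eef_pos"]
for t in(95,110):r=holes(p,im,(320,310),o[2]-.012,4,48,t)
P=np.array(r[0])/1e3;t=o[:2]+np.array([.4915,.0458])-P
print(P-o[:2]);togo([t[0],t[1],.08],np.radians(-21))
E
```

```text
holes 15 [532.6 125.7] rect [531.5 125.7] [30.  29.9] 69.0 areas [2215, 2230, 2284, 2333, 2369, 2394, 2417, 2432, 2440, 2445, 2527, 2608, 2630, 2665, 3747]
holes 14 [534.  126.3] rect [531.5 125.7] [29.9 29.9] 69.1 areas [2557, 2601, 2604, 2683, 2684, 2751, 2756, 2779, 2779, 2798, 2869, 2962, 2973, 3015]
[ 9.83862512e-05 -1.96601566e-04]
t 8.65 tcp [0.5314 0.1259 0.1683] gap 0.502 units [2.224 0.215 2.209]
tool y ang deg 158.93 tool z [-0.001 -0.    -1.   ]
world turn deg 0.07 rz units -0.009
```

```bash

python3 -m pendant '[[0.4,1,0.1,0.2,0,0,0],[0.4,2,0.21,0.6,0,0,0],[0.4,2.22,0.21,1.4,0,0,0],[0.4,2.22,0.21,2,0,0,0],[0.4,2.22,0.21,2.2,0,0,0],[0.4,2.22,0.21,2.2,0,0,0],[0.4,2.22,0.21,2.2,0,0,0]]' | grep -E 'eef|grasp'
python3 -m pendant '[[0.4,0,0,0.2,0,0,0],[0.4,0,0,0.4,0,0,0],[0.4,0,0,0.45,0,0,0],[0.4,0,0,0.47,0,0,0],[0.4,0,0,0.49,0,0,0],[0.4,0,0,0.49,0,0,0]]' | grep -E 'eef|contact|grasp'
python3 -c "
from h import *
togo([.4915,.0458,.0592],np.radians(-21))"
```

```text
eef_pos: [0.493, 0.0472, 0.0816]
grasp_force: 41.0
eef_pos: [0.4922, 0.0471, 0.061]
contact_force: [-0.7, 0.6, -1.2]
grasp_force: 41.0
t 9.95 tcp [0.4922 0.0471 0.061 ] gap 0.495 units [0.037 0.005 0.045]
tool y ang deg 159.0 tool z [ 0.  0. -1.]
world turn deg 0.0 rz units -0.0
```

```bash

python3 -m pendant '[[0.4,0.03,0,0.02,0,0,0],[0.4,0.04,0,0.05,0,0,0],[0.4,0.04,0,0.07,0,0,0],[0.4,0.04,0,0.07,0,0,0]]' | grep -E 'eef|contact|grasp'
python3 -m pendant '[[-0.1,0,0,0,0,0,0],[-0.2,0,0,0,0,0,0],[-0.3,0,0,0,0,0,0],[-0.3,0,0,0,0,0,0],[-0.3,0,0,0,0,0,0]]' | grep -E 'eef|contact|grasp'
python3 -m pendant '[[-0.3,0,0,-0.4,0,0,0],[-0.3,0,0,-1,0,0,0],[-0.3,0,0,-2,0,0,0],[-0.3,-1,0,-2.5,0,0,0],[-0.3,-2,0,-2.7,0,0,0],[-0.3,-2.2,0,-2.7,0,0,0],[-0.3,-2.2,0,-2.7,0,0,0]]' | grep -E 'eef|contact|grasp'
python3 - <<'E'
from h import *
p=camera_params("wrist");im=camera("wrist");cv2.imwrite("pics/w5.png",im)
c=proj(p,[.4915,.0458,.047])[0];print(c)
for t in(95,110):r=holes(p,im,c,.047,4,48,t)
for n in ("top",):
  p=camera_params(n);im=camera(n);cv2.imwrite("pics/t5.png",im)
togo([.4183,-.1503,.18],np.radians(17.3))
E
```

```text
eef_pos: [0.4916, 0.0456, 0.059]
contact_force: [-3.2, 0.5, 7.0]
grasp_force: 42.5
eef_pos: [0.4915, 0.0456, 0.058]
contact_force: [-0.4, 0.5, 0.4]
grasp_force: 0.0
eef_pos: [0.5231, 0.1288, 0.1657]
contact_force: [-0.1, -0.5, -1.0]
grasp_force: 0.0
[320.74238828  99.05547908]
holes 18 [491.9  42.8] rect [490.2  41.1] [39.9 30. ] 69.1 areas [201, 995, 1018, 1033, 1038, 1045, 1051, 1052, 1054, 1064, 1125, 1176, 1178, 1223, 1675, 1715, 1756, 2775]
holes 14 [491.2  46. ] rect [491.9  45.7] [29.9 30. ] 69.1 areas [1219, 1236, 1239, 1239, 1257, 1265, 1273, 1274, 1280, 1354, 1386, 1661, 2175, 2229]
t 11.65 tcp [0.5224 0.1271 0.1654] gap 0.65 units [ 7.408 -0.056 -0.356]
tool y ang deg 159.0 tool z [-0.002 -0.001 -1.   ]
world turn deg 38.3 rz units -4.788
```

The plate is squarely on, 0.4 mm off the tray's measured centre. Next the tray.

```bash

python3 -m pendant '[[-0.3,1,0,-0.2,0,0,-0.5],[-0.3,2,0,-0.35,0,0,-1.5],[-0.3,3,-0.05,-0.35,0,0,-2.5],[-0.3,4.2,-0.05,-0.35,0,0,-3.5],[-0.3,5.4,-0.05,-0.35,0,0,-4.5],[-0.3,6.6,-0.05,-0.35,0,0,-4.79],[-0.3,7.4,-0.05,-0.35,0,0,-4.79],[-0.3,7.4,-0.05,-0.35,0,0,-4.79]]' | grep -E 'eef|contact|grasp'
python3 -m pendant '[[-0.3,0,0,0,0,0,0],[-0.3,0,0,0,0,0,0]]' | grep -E 'eef'
python3 - <<'E'
from h import *
p=camera_params("wrist");im=camera("wrist");cv2.imwrite("pics/w6.png",im)
c=proj(p,[.4178,-.149,.012])[0];print(c)
for t in(80,100,120):r=holes(p,im,c,.012,3,45,t)
togo([r[0][0]/1e3,r[0][1]/1e3,.04],np.radians(r[2]))
E
```

```text
eef_pos: [0.416, -0.1527, 0.1799]
contact_force: [-0.4, 0.3, 0.7]
grasp_force: 0.0
eef_pos: [0.4186, -0.1492, 0.18]
[322.113655   219.98179531]Traceback (most recent call last):
  File "<stdin>", line 4, in <module>
  File "h.py", line 35, in holes
    P=onz(p,(ce[k]+.5)/6-.5+[x0,y0],z)[:,:2]*1000
      ~~~^^^^^^^^^^^^^^^^^^^^^^^^^^^^^
  File "h.py", line 9, in onz
    o,d=rays(p,uv);return o+d*((z-o[2])/d[:,2])[:,None]
        ~~~~^^^^^^
  File "h.py", line 6, in rays
    d=cv2.undistortPoints(uv[:,None],K,np.array([p["k1"],0,0,0,0.]))[:,0]
      ~~~~~~~~~~~~~~~~~~~^^^^^^^^^^^^^^^^^^^^^^^^^^^^^^^^^^^^^^^^^^^
cv2.error: OpenCV(4.12.0) /io/opencv/modules/calib3d/src/undistort.dispatch.cpp:347: error: (-215:Assertion failed) CV_IS_MAT(_src) && CV_IS_MAT(_dst) && (_src->rows == 1 || _src->cols == 1) && (_dst->rows == 1 || _dst->cols == 1) && _src->cols + _src->rows - 1 == _dst->rows + _dst->cols - 1 && (CV_MAT_TYPE(_src->type) == CV_32FC2 || CV_MAT_TYPE(_src->type) == CV_64FC2) && (CV_MAT_TYPE(_dst->type) == CV_32FC2 || CV_MAT_TYPE(_dst->type) == CV_64FC2) in function 'cvUndistortPointsInternal'
```

```bash

python3 - <<'E'
from h import *
p=camera_params("wrist");im=cv2.imread("pics/w6.png")
g=cv2.cvtColor(im,cv2.COLOR_BGR2GRAY)[175:265,275:365];print(np.percentile(g,[1,10,20,50,80]))
for t in(90,100,120):
  try:r=holes(p,im,(322,220),.012,3,45,t)
  except cv2.error:print("none")
togo([r[0][0]/1e3,r[0][1]/1e3,.04],np.radians(r[2]))
E
```

```text
[ 80.  85. 150. 222. 224.]
holes 9 [ 417.  -148.3] rect [ 417.  -148.3] [26.9 27. ] 17.2 areas [3108, 3135, 3138, 3298, 3310, 3331, 3425, 3472, 3494]
holes 9 [ 417.  -148.2] rect [ 417.  -148.2] [27. 27.] 17.2 areas [3334, 3341, 3381, 3519, 3523, 3527, 3662, 3667, 3724]
holes 9 [ 417.  -148.2] rect [ 417.  -148.2] [27. 27.] 17.2 areas [3653, 3654, 3716, 3848, 3858, 3863, 3980, 3993, 4065]
t 12.7 tcp [ 0.4188 -0.1489  0.1799] gap 0.647 units [-0.029  0.036  3.499]
tool y ang deg -162.65 tool z [-0.  0. -1.]
world turn deg -0.16 rz units 0.02
```

```bash

python3 -m pendant '[[-0.3,-0.03,0.036,1,0,0,0.02],[-0.3,-0.03,0.036,2,0,0,0.02],[-0.3,-0.03,0.036,3,0,0,0.02],[-0.3,-0.03,0.036,3.6,0,0,0.02],[-0.3,-0.03,0.036,3.8,0,0,0.02],[-0.3,-0.03,0.036,3.92,0,0,0.02],[-0.3,-0.03,0.036,3.92,0,0,0.02]]' | grep -E 'eef|contact|grasp'
python3 -m pendant '[[0.4,0,0,0,0,0,0],[0.4,0,0,0,0,0,0],[0.4,0,0,0,0,0,0],[0.4,0,0,0,0,0,0],[0.4,0,0,0,0,0,0],[0.4,0,0,0,0,0,0]]' 30 | grep -E 'eef|contact|grasp|gap'
python3 -m pendant '[[0.4,0,0,-0.5,0,0,0],[0.4,0,0,-1.2,0,0,0],[0.4,0,0,-2.4,0,0,0],[0.4,0,0,-3.6,0,0,0],[0.4,0,0,-3.6,0,0,0],[0.4,0,0,-3.6,0,0,0]]' | grep -E 'eef|contact|grasp|gap'
python3 - <<'E'
from h import *
togo([.53,.13,.17],np.radians(-21))
E
```

```text
eef_pos: [0.4178, -0.1483, 0.0238]
contact_force: [0.4, -0.8, 0.6]
grasp_force: 0.0
eef_pos: [0.4183, -0.1486, 0.0247]
contact_force: [-0.6, 1.1, 6.9]
finger_gap: 0.497
grasp_force: 30.9
eef_pos: [0.4177, -0.1485, 0.1688]
contact_force: [0.1, 0.4, -2.0]
finger_gap: 0.498
grasp_force: 30.8
t 14.6 tcp [ 0.4177 -0.1485  0.1688] gap 0.498 units [-5.826 -4.734 -0.015]
tool y ang deg -162.86 tool z [ 0.004  0.    -1.   ]
world turn deg -38.14 rz units 4.767
```

```bash

python3 -m pendant '[[0.4,-1,-0.8,0,0,0,0.5],[0.4,-2,-1.6,0,0,0,1.5],[0.4,-3,-2.4,0,0,0,2.5],[0.4,-3.8,-3.1,0,0,0,3.5],[0.4,-4.6,-3.7,0,0,0,4.4],[0.4,-5.4,-4.3,0,0,0,4.77],[0.4,-5.82,-4.73,0,0,0,4.77],[0.4,-5.82,-4.73,0,0,0,4.77]]' | grep -E 'eef|contact|grasp'
python3 -m pendant '[[0.4,0,0,0,0,0,0],[0.4,0,0,0,0,0,0]]' | grep -E 'eef'
python3 - <<'E'
from h import *
p=camera_params("wrist");o=get_obs()["eef_pos"];im=camera("wrist");cv2.imwrite("pics/w7.png",im)
c=proj(p,[.4918,.0457,.047])[0];d=proj(p,[o-[0,0,.012]])[0];print(c,d)
for t in(95,110):
  r=holes(p,im,c,.047,4,40,t)
for t in(95,110):
  r=holes(p,im,d,o[2]-.012,3,52,t)
P=np.array(r[0])/1e3;print(P-o[:2]);t=o[:2]+[.4918,.0457]-P
togo([t[0],t[1],.09],np.radians(-21))
E
```

```text
eef_pos: [0.5293, 0.132, 0.1651]
contact_force: [-0.3, -0.8, 0.8]
grasp_force: 30.8
eef_pos: [0.5285, 0.1288, 0.1666]
[327.80141945  96.24623976] [321.05197998 312.27713008]
holes 16 [492.   45.7] rect [492.   45.7] [30.  30.2] 69.1 areas [1001, 1002, 1004, 1004, 1016, 1025, 1033, 1036, 1048, 1053, 1076, 1118, 1227, 1285, 1706, 1736]
holes 13 [488.3  45.9] rect [492.   45.7] [30. 30.] 69.1 areas [1221, 1227, 1229, 1236, 1238, 1241, 1263, 1265, 1276, 1278, 1356, 1433, 2162]Traceback (most recent call last):
  File "<stdin>", line 7, in <module>
  File "h.py", line 35, in holes
    P=onz(p,(ce[k]+.5)/6-.5+[x0,y0],z)[:,:2]*1000
      ~~~^^^^^^^^^^^^^^^^^^^^^^^^^^^^^
  File "h.py", line 9, in onz
    o,d=rays(p,uv);return o+d*((z-o[2])/d[:,2])[:,None]
        ~~~~^^^^^^
  File "h.py", line 6, in rays
    d=cv2.undistortPoints(uv[:,None],K,np.array([p["k1"],0,0,0,0.]))[:,0]
      ~~~~~~~~~~~~~~~~~~~^^^^^^^^^^^^^^^^^^^^^^^^^^^^^^^^^^^^^^^^^^^
cv2.error: OpenCV(4.12.0) /io/opencv/modules/calib3d/src/undistort.dispatch.cpp:347: error: (-215:Assertion failed) CV_IS_MAT(_src) && CV_IS_MAT(_dst) && (_src->rows == 1 || _src->cols == 1) && (_dst->rows == 1 || _dst->cols == 1) && _src->cols + _src->rows - 1 == _dst->rows + _dst->cols - 1 && (CV_MAT_TYPE(_src->type) == CV_32FC2 || CV_MAT_TYPE(_src->type) == CV_64FC2) && (CV_MAT_TYPE(_dst->type) == CV_32FC2 || CV_MAT_TYPE(_dst->type) == CV_64FC2) in function 'cvUndistortPointsInternal'
```

View pics/w7.png

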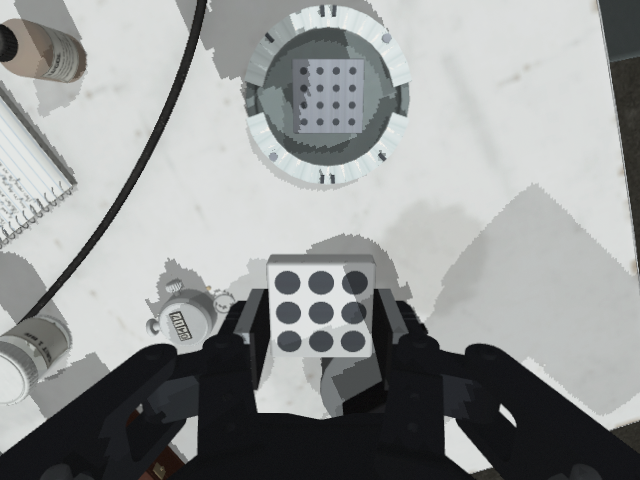

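The tray is held square, its centre at (320.5,313) matching the TCP projection. The plate on the chamber is at (328,96).

```bash
python3 - <<'E'
from h import *
togo([.4918,.0457,.09],np.radians(-21))
E
```

```text
t 15.65 tcp [0.5286 0.1287 0.1669] gap 0.499 units [2.265 0.112 1.924]
tool y ang deg 158.94 tool z [-0.001 -0.    -1.   ]
world turn deg 0.06 rz units -0.007
```

```bash

python3 -m pendant '[[0.4,1,0.06,0.2,0,0,0],[0.4,2,0.11,0.6,0,0,0],[0.4,2.26,0.11,1.4,0,0,0],[0.4,2.26,0.11,1.9,0,0,0],[0.4,2.26,0.11,1.92,0,0,0],[0.4,2.26,0.11,1.92,0,0,0],[0.4,2.26,0.11,1.92,0,0,0],[0.4,2.26,0.11,1.92,0,0,0]]' | grep -E 'eef|grasp'
python3 -m pendant '[[0.4,0,0,0.2,0,0,0],[0.4,0,0,0.35,0,0,0],[0.4,0,0,0.38,0,0,0],[0.4,0,0,0.4,0,0,0],[0.4,0,0,0.4,0,0,0]]' | grep -E 'eef|contact|grasp'
python3 -c "
from h import *
togo([.4918,.0457,.0715],np.radians(-21))"
```

```text
eef_pos: [0.4936, 0.0473, 0.0918]
grasp_force: 30.8
eef_pos: [0.4927, 0.0468, 0.0744]
contact_force: [0.1, 0.4, -0.1]
grasp_force: 30.8
t 16.95 tcp [0.4927 0.0468 0.0744] gap 0.501 units [0.035 0.011 0.072]
tool y ang deg 159.0 tool z [-0. -0. -1.]
world turn deg -0.0 rz units 0.0
```

```bash

python3 -m pendant '[[0.4,0.03,0.01,0.02,0,0,0],[0.4,0.03,0.01,0.05,0,0,0],[0.4,0.03,0.01,0.07,0,0,0],[0.4,0.03,0.01,0.08,0,0,0],[0.4,0.03,0.01,0.08,0,0,0]]' | grep -E 'eef|contact|grasp'
python3 -m pendant '[[-0.1,0,0,0,0,0,0],[-0.2,0,0,0,0,0,0],[-0.3,0,0,0,0,0,0],[-0.3,0,0,0,0,0,0],[-0.3,0,0,0,0,0,0]]' | grep -E 'eef|contact|grasp'
python3 -m pendant '[[-0.3,0,0,-0.4,0,0,0],[-0.3,0,0,-1,0,0,0],[-0.3,0,0,-2,0,0,0],[-0.3,-1,0,-2.5,0,0,0],[-0.3,-2,0,-2.7,0,0,0],[-0.3,-2.2,0,-2.7,0,0,0],[-0.3,-2.2,0,-2.7,0,0,0]]' | grep -E 'eef|contact|grasp'
python3 - <<'E'
from h import *
p=camera_params("wrist");im=camera("wrist");cv2.imwrite("pics/w8.png",im)
c=proj(p,[.4918,.0457,.059])[0];print(c)
for t in(100,120):r=holes(p,im,c,.059,3,42,t)
togo([.529,.244,.25],np.radians(13.4+90))
print(get_obs()["joint_pos"].round(2))
E
```

```text
eef_pos: [0.4919, 0.0458, 0.0717]
contact_force: [-1.9, 1.4, 4.8]
grasp_force: 31.3
eef_pos: [0.4919, 0.0459, 0.0712]
contact_force: [0.1, 0.1, 0.5]
grasp_force: 0.0
eef_pos: [0.5235, 0.1291, 0.1789]
contact_force: [-0.2, -0.3, -0.9]
grasp_force: 0.0
[320.64282843  98.5259459 ]
holes 10 [495.5  47.8] rect [499.5  48.6] [35.9 38.8] 69.0 areas [1029, 6599, 6744, 6783, 6978, 7121, 7138, 7307, 7837, 7925]
holes 7 [491.9  50.8] rect [492.4  46.6] [27.  26.9] 69.0 areas [7073, 7178, 7197, 7429, 7599, 7640, 7816]
t 18.7 tcp [0.523  0.1281 0.1786] gap 0.649 units [-2.758  0.898 -1.786]
tool y ang deg 159.04 tool z [-0.001 -0.001 -1.   ]
world turn deg -55.64 rz units 6.955
[ 0.53  0.27 -0.06 -0.   -1.25 -0.9 ]
```

The tray is squarely on. Next the cover, choosing the half-turn that leaves room in joint 6.

```bash

python3 -m pendant '[[0,0,0,-1.2,0,0,-1],[0,0,0,-1.79,0,0,-2],[0,-0.5,0.2,-1.79,0,0,-3],[0,-1,0.4,-1.79,0,0,-4],[0,-1.5,0.6,-1.79,0,0,-5],[0,-2,0.8,-1.79,0,0,-6],[0,-2.7,0.9,-1.79,0,0,-7],[0,-2.7,0.9,-1.79,0,0,-8]]' | grep -E 'eef|contact|grasp'
python3 -m pendant '[[0,0,0,0,0,0,-1],[0,0,0,0,0,0,-2],[0,0,0,0,0,0,-3],[0,0,0,0,0,0,-4],[0,0,0,0,0,0,-5],[0,0,0,0,0,0,-6],[0,0,0,0,0,0,-7],[0,0,0,0,0,0,-7.55]]' | grep -E 'eef|contact|grasp'
python3 -m pendant '[[0,0,0,0,0,0,0],[0,0,0,0,0,0,0]]' | grep -E 'eef'
python3 - <<'E'
from h import *
p=camera_params("wrist");im=camera("wrist");cv2.imwrite("pics/w9.png",im)
c=proj(p,[.5275,.246,.087])[0];print(c)
V=cv2.cvtColor(im,cv2.COLOR_BGR2GRAY)
u,v=c.astype(int);print(V[v,u-60:u+60:10],V[v-60:v+60:10,u])
for t in(30,40,50):r=rect(p,(V<t).astype(np.uint8),"bar",(u-75,v-85,u+75,v+85),.087)
togo([.5275,.246,.25],np.radians(13.4+90));print(get_obs()["joint_pos"].round(2))
E
```

```text
eef_pos: [0.5283, 0.2427, 0.2495]
contact_force: [0.0, -0.7, 0.1]
grasp_force: 0.0
eef_pos: [0.5282, 0.2402, 0.2504]
contact_force: [0.4, -0.7, 0.8]
grasp_force: 0.0
eef_pos: [0.5283, 0.2408, 0.2506]
[314.61329641 221.74164011]
[226 124 124 123 124  28  32  86  86 115 127 149] [ 83 106  12  31  31  30  32  31  32  32 209 209]
bar [530.8 250.5] [59.9 12.6] 13.2
bar [530.4 250.6] [60.8 13. ] 13.2
bar [530.3 250.7] [60.8 13.4] 13.2
t 20.55 tcp [0.5284 0.241  0.2507] gap 0.5 units [ 0.007 -0.126  0.017]
tool y ang deg -76.75 tool z [-0.001 -0.    -1.   ]
world turn deg 0.15 rz units -0.019
[ 0.7   0.32  0.19 -0.   -1.45  1.1 ]
```

View pics/w9.png

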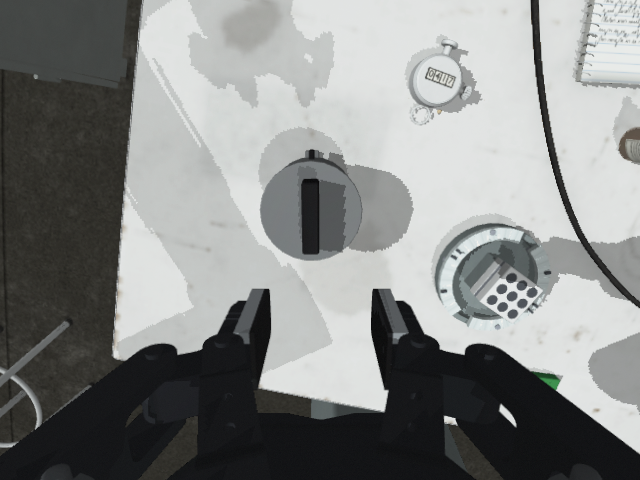

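The cover bar is at (310,217), in line with the image vertical. The stacked chamber is at (495,285). I'll close in and measure again.

```bash

python3 -m pendant '[[0,0.05,-0.1,0.8,0,0,0],[0,0.1,-0.22,1.6,0,0,0],[0,0.1,-0.22,2.4,0,0,0],[0,0.1,-0.22,3,0,0,0],[0,0.1,-0.22,3,0,0,0],[0,0.1,-0.22,3,0,0,0],[0,0.1,-0.22,3,0,0,0]]' | grep -E 'eef|contact|grasp'
python3 - <<'E'
from h import *
p=camera_params("wrist");im=camera("wrist");cv2.imwrite("pics/w10.png",im)
c=proj(p,[.5304,.2506,.087])[0];print(c)
V=cv2.cvtColor(im,cv2.COLOR_BGR2GRAY)
u,v=c.astype(int);print(V[v,u-60:u+60:8],V[v-100:v+100:10,u])
for t in(30,40,50):r=rect(p,(V<t).astype(np.uint8),"bar",(u-40,v-140,u+40,v+85),.087)
# cover top disc: grey region
togo([r[0][0]/1e3,r[0][1]/1e3,.084],np.radians(13.2+90))
E
```

```text
eef_pos: [0.5314, 0.2517, 0.1329]
contact_force: [0.3, 0.5, 0.8]
grasp_force: 0.0
[323.38494294 284.74085676]
[128 129 128 129 131 130  26  23  25  19  91  91  91  91  91] [ 24 113 109 109  15  31  34  33  32  33  25  23  23  33  32  31 217 219
 218 227]
bar [532.1 250.9] [63.  13.1] 13.6
bar [532.1 250.9] [63.1 13.5] 13.0
bar [532.1 250.9] [63.  13.7] 13.4
t 21.3 tcp [0.5314 0.2517 0.1329] gap 0.501 units [0.009 0.026 1.223]
tool y ang deg -76.62 tool z [ 0.003  0.002 -1.   ]
world turn deg -0.18 rz units 0.023
```

```bash

python3 -m pendant '[[0,-0.02,0.02,0.5,0,0,0.02],[0,-0.02,0.02,0.9,0,0,0.02],[0,-0.02,0.02,1.1,0,0,0.02],[0,-0.02,0.02,1.2,0,0,0.02],[0,-0.02,0.02,1.2,0,0,0.02],[0,-0.02,0.02,1.2,0,0,0.02]]' | grep -E 'eef|contact|grasp'
python3 -m pendant '[[0.9,0,0,0,0,0,0],[0.9,0,0,0,0,0,0],[0.9,0,0,0,0,0,0],[0.9,0,0,0,0,0,0],[0.9,0,0,0,0,0,0],[0.9,0,0,0,0,0,0],[0.9,0,0,0,0,0,0]]' 90
python3 -m pendant '[[0.9,0,0,-0.1,0,0,0],[0.9,0,0,-0.4,0,0,0],[0.9,0,0,-1,0,0,0],[0.9,0,0,-1.8,0,0,0],[0.9,0,0,-2.4,0,0,0],[0.9,0,0,-2.4,0,0,0],[0.9,0,0,-2.4,0,0,0]]'
python3 -c "
from h import *
togo([.40,.10,.185],np.radians(69))"
```

```text
eef_pos: [0.5303, 0.2506, 0.0839]
contact_force: [1.1, 0.7, 0.4]
grasp_force: 0.0
time_s: 22.6
eef_pos: [0.5301, 0.2503, 0.0836]
tcp_rot: [-0.0, 0.993, 0.115, 0.0]
contact_force: [0.0, -2.0, 5.1]
finger_gap: 0.144
grasp_force: 88.8
time_s: 23.3
eef_pos: [0.5294, 0.2505, 0.1789]
tcp_rot: [-0.0, 0.993, 0.115, -0.0]
contact_force: [-0.4, -0.4, -4.0]
finger_gap: 0.142
grasp_force: 88.0
t 23.3 tcp [0.5294 0.2505 0.1789] gap 0.142 units [-4.011  2.921 -0.155]
tool y ang deg -76.77 tool z [-0.     0.001 -1.   ]
world turn deg -34.23 rz units 4.278
```

The cover is lifted. Next I'll go behind the chamber so the wrist camera sees it.

```bash

python3 -m pendant '[[0.9,-0.5,0.4,-0.3,0,0,0.6],[0.9,-1.2,0.9,-0.5,0,0,1.4],[0.9,-2,1.5,-0.5,0,0,2.2],[0.9,-2.8,2.1,-0.5,0,0,3],[0.9,-3.5,2.7,-0.5,0,0,3.8],[0.9,-4.1,3.3,-0.5,0,0,4.28],[0.9,-4.1,3.3,-0.5,0,0,4.28],[0.9,-4.1,3.3,-0.5,0,0,4.28]]' | grep -E 'eef|contact|grasp'
python3 -m pendant '[[0.9,0,0,0,0,0,0],[0.9,0,0,0,0,0,0]]' | grep -E 'eef'
python3 - <<'E'
from h import *
p=camera_params("wrist");im=camera("wrist");cv2.imwrite("pics/w11.png",im)
c=proj(p,[.4918,.0457,.059])[0];print(c)
for t in(95,110,120):
  try: r=holes(p,im,c,.059,3,42,t)
  except cv2.error: print('-')
o=get_obs()["eef_pos"];print("tcp px",proj(p,[o,o-[0,0,.021]]))
togo([.4918,.0457,.17],np.radians(69))
E
```

```text
eef_pos: [0.3996, 0.0837, 0.1981]
contact_force: [0.4, 0.2, -2.5]
grasp_force: 88.4
eef_pos: [0.4006, 0.0848, 0.1983]
[327.58126732  86.39813653]
holes 2 [488.9  60.7] rect [488.9  60.7] [10.7  0. ] 147.8 areas [165, 3222]
holes 9 [492.3  46.6] rect [492.3  46.6] [26.8 26.9] 69.1 areas [5641, 5685, 5721, 5902, 5950, 6048, 6189, 6208, 6375]
holes 9 [492.3  46.6] rect [492.3  46.6] [26.8 27. ] 69.1 areas [5859, 5892, 5921, 6132, 6174, 6228, 6411, 6427, 6565]
tcp px [[322.87682302 330.38559029]
 [322.53540423 304.59806726]]
t 24.35 tcp [0.4006 0.0848 0.1984] gap 0.142 units [2.479 0.096 0.709]
tool y ang deg -110.96 tool z [-0.001 -0.    -1.   ]
world turn deg -0.04 rz units 0.005
```

View pics/w11.png

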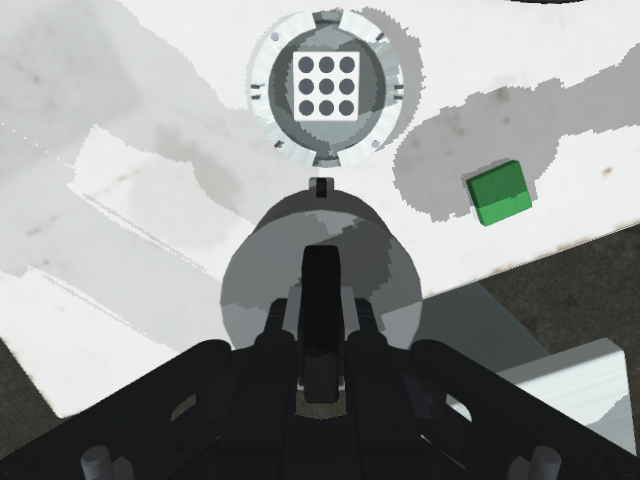

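The chamber is at (327,87) with its slots up and down in the picture. The held cover is below it, with its bar end at (321,247) and its pointer rib at (321,180), both in line. I'll check the collar centre from the marks and the cover centre from the bar end and rib.

```bash
python3 - <<'E'
from h import *
p=camera_params("wrist");im=cv2.imread("pics/w11.png");o=get_obs()["eef_pos"]
V=cv2.cvtColor(im,cv2.COLOR_BGR2GRAY)
yy,xx=np.mgrid[0:175,240:420];P=onz(p,np.c_[xx.ravel(),yy.ravel()],.022)[:,:2]
C=np.array([.4918,.0458])
for it in range(2):
  rr=np.hypot(*(P-C).T).reshape(yy.shape)
  m=((rr>.047)&(rr<.057)&(V[0:175,240:420]<120)).astype(np.uint8)
  N,L,st,ce=cv2.connectedComponentsWithStats(m)
  for i in range(1,N):
    if st[i,4]>4:
      q=onz(p,ce[i]+[240,0],.022)[0,:2];d=q-C
      print(st[i,4],np.round(q*1e3,1),"r",round(np.hypot(*d)*1e3,1),"ang",round(np.degrees(np.arctan2(d[1],d[0])),1)) if it==0 else 0
# bar & rib profile along column 321
print("col",list(zip(range(170,262,2),V[170:262:2,321].tolist())))
print("row255",list(zip(range(290,350,2),V[262,290:350:2].tolist())))
a=np.radians(-21);ax=np.array([np.cos(a),np.sin(a)])
for uv,z,r in(((321,247),o[2]+.003,.030),((321,178.5),o[2]-.054,.051)):
  q=onz(p,uv,z)[0,:2];print("along",(q-o[:2])@ax-r,"across",(q-o[:2])@[-ax[1],ax[0]])
E
```

```text
164 [539.   30.6] r 49.6 ang -17.8
24 [513.7  -4. ] r 54.4 ang -66.3
21 [514.8  95.1] r 54.4 ang 65.0
29 [475.9  -6.1] r 54.3 ang -107.0
19 [507.4  97.8] r 54.3 ang 73.2
21 [468.9  -3.2] r 54.1 ang -115.1
23 [469.4  95.5] r 54.5 ang 114.3
146 [445.9  65.9] r 50.2 ang 156.3
col [(170, 237), (172, 238), (174, 238), (176, 228), (178, 28), (180, 15), (182, 26), (184, 28), (186, 26), (188, 27), (190, 26), (192, 17), (194, 16), (196, 22), (198, 62), (200, 62), (202, 63), (204, 63), (206, 62), (208, 66), (210, 124), (212, 135), (214, 136), (216, 135), (218, 136), (220, 136), (222, 116), (224, 115), (226, 115), (228, 115), (230, 115), (232, 115), (234, 115), (236, 115), (238, 115), (240, 115), (242, 72), (244, 65), (246, 13), (248, 15), (250, 14), (252, 16), (254, 16), (256, 15), (258, 17), (260, 13)]
row255 [(290, 115), (292, 114), (294, 115), (296, 115), (298, 114), (300, 115), (302, 50), (304, 12), (306, 15), (308, 15), (310, 17), (312, 15), (314, 13), (316, 13), (318, 13), (320, 16), (322, 16), (324, 16), (326, 16), (328, 15), (330, 14), (332, 15), (334, 15), (336, 14), (338, 14), (340, 70), (342, 71), (344, 71), (346, 71), (348, 72)]
along 0.004287243289048996 across 0.0007800004448995306
along -0.0012029869617063566 across 0.000685903196434365
```

```bash
python3 - <<'E'
from h import *
p=camera_params("wrist");o=get_obs()["eef_pos"];im=cv2.imread("pics/w11.png");V=cv2.cvtColor(im,cv2.COLOR_BGR2GRAY)
a=np.radians(-21);ax=np.array([np.cos(a),np.sin(a)]);print(o)
def pt(al,z,ac=0):return np.r_[o[:2]+ax*al+ac*np.array([-ax[1],ax[0]]),o[2]-.084+z]
for n,al,z in(("bar bot",.03,.063),("bar top",.03,.087),("rib bot",.051,.018),("rib top",.051,.030),("rib root top",.043,.03),("lug bot",.049,0),("lug top",.049,.005),("cover top edge",.043,.063),("rim",.043,0)):
  print(n,proj(p,[pt(al,z)])[0].round(1), proj(p,[pt(al+.001,z)])[0].round(1)[1])
for x in(312,321,331): print(x,[(int(y)) for y in np.where(np.abs(np.diff(V[165:262,x].astype(int)))>9)[0]+165])
E
```

```text
[0.40059876 0.08475563 0.19841375]
bar bot [322.8 238.3] 236.0
bar top [323.2 258.7] 256.0
rib bot [322.3 172.8] 170.9
rib top [322.4 176. ] 173.9
rib root top [322.4 192.6] 190.5
lug bot [322.1 172.4] 170.6
lug top [322.2 173.6] 171.7
cover top edge [322.9 207.1] 204.7
rim [322.1 183.2] 181.4
312 [165, 166, 175, 176, 177, 178, 179, 186, 209, 210, 211, 213, 243, 244, 245]
321 [165, 166, 167, 176, 177, 178, 196, 197, 208, 209, 210, 221, 240, 241, 244, 245]
331 [166, 167, 176, 177, 209, 210, 211, 234, 236, 237, 244, 245]
```

The collar centre from the marks is (491.7, 45.9) mm with its axis at −21°. The cover sits about 1.6 mm back along the bar and 0.7 mm across from the TCP, so I'll aim the TCP at (492.9, 44.6).

```bash

python3 -m pendant '[[0.9,0.8,0.05,0,0,0,0],[0.9,1.6,0.1,0.1,0,0,0],[0.9,2.3,0.12,0.2,0,0,0],[0.9,2.52,0.12,0.4,0,0,0],[0.9,2.52,0.12,0.9,0,0,0],[0.9,2.52,0.12,0.9,0,0,0],[0.9,2.52,0.12,0.9,0,0,0],[0.9,2.52,0.12,0.9,0,0,0]]' | grep -E 'eef|contact'
python3 -c "
from h import *
togo([.4929,.0446,.113],np.radians(69))"
```

```text
eef_pos: [0.4931, 0.044, 0.1639]
contact_force: [1.1, -0.4, -2.9]
t 25.15 tcp [0.4931 0.044  0.1639] gap 0.14 units [-0.012 -0.01   1.273]
tool y ang deg -110.95 tool z [ 0.002  0.    -1.   ]
world turn deg -0.05 rz units 0.006
```

```bash

python3 -m pendant '[[0.9,-0.01,-0.01,0.5,0,0,0],[0.9,-0.01,-0.01,1,0,0,0],[0.9,-0.01,-0.01,1.27,0,0,0],[0.9,-0.01,-0.01,1.27,0,0,0],[0.9,-0.01,-0.01,1.27,0,0,0],[0.9,-0.01,-0.01,1.27,0,0,0]]' | grep -E 'eef|contact'
python3 -m pendant '[[0.9,0,0,0.06,0,0,0],[0.9,0,0,0.12,0,0,0],[0.9,0,0,0.18,0,0,0],[0.9,0,0,0.24,0,0,0],[0.9,0,0,0.24,0,0,0]]' | grep -E 'eef|contact'
python3 -c "
from h import *
togo([.4929,.0446,.0916],np.radians(69))"
```

```text
eef_pos: [0.4934, 0.0444, 0.1134]
contact_force: [0.5, -0.3, -3.0]
eef_pos: [0.4922, 0.044, 0.102]
contact_force: [0.3, 0.2, -2.9]
t 26.25 tcp [0.4922 0.044  0.102 ] gap 0.143 units [ 0.01  -0.02   0.261]
tool y ang deg -111.01 tool z [-0.001 -0.    -1.   ]
world turn deg 0.01 rz units -0.001
```

It entered the collar without force; on down.

```bash

python3 -m pendant '[[0.9,0,0,0.06,0,0,0],[0.9,0,0,0.12,0,0,0],[0.9,0,0,0.18,0,0,0],[0.9,0,0,0.24,0,0,0],[0.9,0,0,0.26,0,0,0],[0.9,0,0,0.27,0,0,0],[0.9,0,0,0.27,0,0,0]]'
python3 -c "
from h import *
togo([.4929,.0446,.0916],np.radians(69))"
```

```text
time_s: 26.95
eef_pos: [0.4926, 0.0442, 0.0918]
tcp_rot: [-0.0, 0.983, -0.182, 0.0]
contact_force: [0.2, 0.1, -2.9]
finger_gap: 0.14
grasp_force: 88.5
t 26.95 tcp [0.4926 0.0442 0.0918] gap 0.14 units [ 0.004 -0.013  0.004]
tool y ang deg -111.0 tool z [ 0.  0. -1.]
world turn deg 0.0 rz units -0.0
```

```bash

python3 -m pendant '[[0.9,0,0,0.02,0,0,0],[0.9,0,0,0.03,0,0,0],[0.9,0,0,0.03,0,0,0],[0.9,0,0,0.03,0,0,0]]'|grep -E 'eef|contact'
python3 -m pendant '[[0.9,0,0,0.01,0,0,0],[0.9,0,0,0.02,0,0,0],[0.9,0,0,0.02,0,0,0],[0.9,0,0,0.02,0,0,0]]'|grep -E 'eef|contact'
```

```text
eef_pos: [0.4927, 0.0441, 0.0916]
contact_force: [-4.2, -0.0, 7.4]
eef_pos: [0.4927, 0.0441, 0.0916]
contact_force: [-5.8, 0.4, 13.2]
```

It is seated, with force rising at TCP z 0.0916. I'll ease the push and turn clockwise.

```bash

python3 -m pendant '[[0.9,0,0,-0.02,0,0,0],[0.9,0,0,-0.02,0,0,0]]'|grep -E 'eef|contact'
python3 -m pendant '[[0.9,-0.002,0.002,0,0,0,0.4],[0.9,-0.004,0.004,0,0,0,0.8],[0.9,-0.006,0.006,0,0,0,1.2],[0.9,-0.008,0.008,0,0,0,1.6],[0.9,-0.01,0.01,0,0,0,2],[0.9,-0.012,0.012,0,0,0,2.4],[0.9,-0.013,0.013,0,0,0,2.8],[0.9,-0.013,0.013,0,0,0,2.8]]'
python3 -c "
from h import *
togo([.4929,.0446,.0916],np.radians(24));o=get_obs();print(o['ft_torque'],o['joint_pos'].round(2))"
```

```text
eef_pos: [0.4927, 0.0441, 0.0916]
contact_force: [-4.6, -1.1, 8.8]
time_s: 28.75
eef_pos: [0.4928, 0.0436, 0.0916]
tcp_rot: [-0.0, 0.929, -0.37, 0.001]
contact_force: [-0.4, -2.0, 5.7]
finger_gap: 0.143
grasp_force: 89.6
t 28.75 tcp [0.4928 0.0436 0.0916] gap 0.143 units [-0.015 -0.018 -0.   ]
tool y ang deg -133.41 tool z [ 0.002 -0.    -1.   ]
world turn deg -22.59 rz units 2.823
[-0.65499447  0.27795747 -0.01161465] [ 0.41  0.26 -0.32  0.   -1.    0.41]
```

```bash

python3 -m pendant '[[0.9,-0.001,0.001,0,0,0,0.4],[0.9,-0.002,0.002,0,0,0,0.8],[0.9,-0.004,0.004,0,0,0,1.2],[0.9,-0.006,0.006,0,0,0,1.6],[0.9,-0.008,0.008,0,0,0,2],[0.9,-0.01,0.01,0,0,0,2.4],[0.9,-0.01,0.01,0,0,0,2.8],[0.9,-0.01,0.01,0,0,0,2.85]]'
python3 -m pendant '[[0.9,0,0,0,0,0,0],[0.9,0,0,0,0,0,0],[0.9,0,0,0,0,0,0]]'|grep -E 'eef|contact|grasp'
python3 - <<'E'
from h import *
togo([.4929,.0446,.0916],np.radians(24));o=get_obs();print(o['ft_torque'].round(2))
im=camera("top");cv2.imwrite("pics/t12.png",im);p=camera_params("top")
V=cv2.cvtColor(im,cv2.COLOR_BGR2GRAY);c=proj(p,[.4932,.044,.095])[0].astype(int);print(c)
E
```

```text
time_s: 29.55
eef_pos: [0.492, 0.0435, 0.0916]
tcp_rot: [-0.0, 0.838, -0.546, 0.001]
contact_force: [-2.3, -1.9, 6.2]
finger_gap: 0.143
grasp_force: 89.8
eef_pos: [0.492, 0.0434, 0.0916]
contact_force: [-3.0, -1.8, 7.1]
grasp_force: 89.7
t 29.85 tcp [0.492  0.0434 0.0916] gap 0.145 units [-0.017 -0.033  0.   ]
tool y ang deg -156.1 tool z [ 0.002 -0.001 -1.   ]
world turn deg 0.1 rz units -0.012
[-0.59  0.76  0.2 ]
[289 267]
```

The tool has turned 45.1°, and the wrist moment of about 0.2 N m matches the spring. I'll check numerically that the cover turned with the tool.

```bash
python3 - <<'E'
from h import *
im=camera("wrist");V=cv2.cvtColor(im,cv2.COLOR_BGR2GRAY);W=cv2.cvtColor(cv2.imread("pics/w11.png"),cv2.COLOR_BGR2GRAY)
for nm,G in(("before",W),("now",V)):
  print(nm,[(r,round(np.where(G[r,295:350]<30)[0].mean()+295,1) if (G[r,295:350]<30).any() else None) for r in(180,184,188,250,262,275,285)])
print(get_obs()["grasp_force"],get_obs()["time_s"])
E
```

```text
before [(180, np.float64(321.0)), (184, np.float64(321.5)), (188, np.float64(321.0)), (250, np.float64(321.0)), (262, np.float64(321.0)), (275, np.float64(321.0)), (285, np.float64(320.5))]
now [(180, np.float64(321.0)), (184, np.float64(321.0)), (188, np.float64(320.5)), (250, np.float64(320.5)), (262, np.float64(320.5)), (275, np.float64(320.5)), (285, np.float64(320.5))]
89.73236918449402 29.95
```

The bar and rib have not slipped in the grip, so the cover turned the full 45°. Handing in.

```bash
python3 -c "
from station import job_done
print(job_done())"
```

```text
the job is handed in; nothing more can be done
None
```

I handed the job in at about 30 s: plate and tray stacked squarely, cover fully down and turned 45° clockwise to the half-way mark, and still gripped at about 90 N; the hand-in returned no verdict.

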